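Cull the spoiled centrifuge sleeves

ROBOT

A 6-joint arm with a two-finger parallel gripper is mounted at the origin on the work surface. World frame = base frame: x ahead of the robot, y to its left, z up, the work surface at z = 0. Lengths are in m, angles in degrees, forces in N, time in s.
With the tool pointing down it reaches from about 0.25 to 0.725 m from the base axis. Payload 9.7 kg.
Tool frame: the origin (TCP) lies between the finger pads; the fingertips stand 19 mm ahead of it and the grasp point (between the pads) is the TCP; z points along the fingers, y is the line along which they close (so a half turn about z gives the same grasp; the last joint's range is limited). The gripper opens to 85 mm and grips with 20 to 120 N. Pads are 22 mm wide; open, the fingers measure 114 mm over their backs; the gripper's body (76 mm by 85 mm) begins 54 mm behind the grasp point. The pads swing forward as they close: fully open they stand 13 mm farther back than shut.
Start: joints at [0, 4.979, 10.078, 95.1, 0, 90], TCP at [0.55, -0, 0.25] pointing down, gripper open.
Joint ranges: [-179.16, 179.16], [-48.56, 103.87], [-65.8, 70.77], [-126.05, 130.52], [-82.76, 87.17], [-180, 180]. Speed limits (degrees/s): [127.2, 127.2, 147.25, 180, 180, 180].

INTERFACE

Orientations are given as [roll, pitch, yaw] about the fixed x, y, z axes, in that order (R = Rz(yaw) Ry(pitch) Rx(roll)).
In Python, from workcell import bot gives the robot as it stands. The module is installed in compiled form; this text tells all that it offers.
- The arm moves only by the shell command python3 -m crank 'ROWS' [OPENING] [FORCE]. ROWS is JSON, a list that holds one entry, the list of rows, each a list of 6 numbers: the shift along the world's x, y, z as a fraction of full scale, then the turn, a rotation vector about the world's x, y, z as a fraction of full scale. In form: [[[x, y, z, wx, wy, wz], ...]]. A call has 1 to 20 rows; each row shifts and turns the commanded pose from where the row before left it; what a row does not reach is not made up. Full scale, the value 1, is 20 mm for a shift and 0.12 rad for a turn. A row lasts 1/12 s, in which the tool goes at most 41.7 mm and 7.16 degrees, less where a joint would pass 70% of its speed; a pose out of reach is approached as far as the arm can. A call with a number of a shift or a turn outside -1 to 1 is refused whole. A call with a gripper value outside its range is refused whole. OPENING is the opening, from 0 (shut) to 1 (fully open), set as the call begins (- or left out, the last holds). The fingers move at their own pace and stop on an object; FORCE is the grip in N (left out, the last holds). Time passes only in rows, so rows that do not move let the fingers close. It gives the time, the measured TCP pose, the force, the opening and the grip force at its end, in the units of the state.
- bot.get_obs(): the state, without advancing time (a new reading comes with each control period).
- bot.camera(name): name is "scene" or "side" or "wrist"; returns the picture (384x512x3 uint8, red, green, blue); there is no depth.
- bot.camera_model(name): a dict with "vertical_fov" (degrees; the focal length in pixels is half the picture's height over the tangent of half this angle, whatever the lens; pixels are square), "cx", "cy" (the principal point, pixels), "R" (3x3) and "t" (3): a world point X has camera coordinates R X + t. Camera axes: x right, y down, z forward; pixel columns grow to the right and rows downward; lengths in m; the calibration is good to about 2 mm. The wrist camera is an equidistant fisheye: a pixel r from the principal point sees the ray r / f radians off the axis. A picture is of the moment at which its call begins: read the wrist's pose just before it. camera_model takes no time and is no camera call; for the wrist camera it gives the pose at the moment of the call.
- bot.job_done(): hands the job in; it is judged then, once.
The state is a dict: "time": time; "q": joint angles; "qd": joint speeds; "joint_efforts": joint torques, N m; "ee_pos": TCP position; "tcp_rot": TCP orientation; "wrist_force": force on the tool from outside, world axes, zero at the start; "torque": the same for the moment, N m; "opening": finger opening in m; "grasp_force": force on a finger pad.
Only numpy, scipy, OpenCV 4.12 (cv2) and the standard library are available. Lean on these libraries where they do the work, as an engineer would, in place of code of your own. Each camera call takes 0.05 s, during which the arm holds its last target. There are 200 camera calls.

TASK

Six blue centrifuge tube sleeves are back from the autoclave and lie on the white mat; one has snapped off short and one has warped into a bend. Put these two spoiled sleeves into the red tray, each lying down on the tray's floor, not stacked and not leaning on the rim, and leave the four good sleeves where they lie.

Things in the scene. Friction and masses are not known exactly. Their poses are not given: they have to be found in the camera images.
- sleeve_a: good sleeve: straight square tube of blue plastic, 120 long, 32 wide and 32 high, walls 3 thick, closed at its -x end, open at its +x end where a collar 7 long stands out 4 mm to both sides (40 wide in all) and 4 mm above the top (36 high there). It lies on the mat, 45 g. Origin: centre of its underside; x runs along it, z up.
- sleeve_b: good sleeve: straight square tube of blue plastic, 120 long, 32 wide and 32 high, walls 3 thick, closed at its -x end, open at its +x end where a collar 7 long stands out 4 mm to both sides (40 wide in all) and 4 mm above the top (36 high there). It lies on the mat, 45 g. Origin: centre of its underside; x runs along it, z up.
- sleeve_c: good sleeve: straight square tube of blue plastic, 120 long, 32 wide and 32 high, walls 3 thick, closed at its -x end, open at its +x end where a collar 7 long stands out 4 mm to both sides (40 wide in all) and 4 mm above the top (36 high there). It lies on the mat, 45 g. Origin: centre of its underside; x runs along it, z up.
- sleeve_d: good sleeve: straight square tube of blue plastic, 120 long, 32 wide and 32 high, walls 3 thick, closed at its -x end, open at its +x end where a collar 7 long stands out 4 mm to both sides (40 wide in all) and 4 mm above the top (36 high there). It lies on the mat, 45 g. Origin: centre of its underside; x runs along it, z up.
- sleeve_short: the broken-off sleeve: the same blue square tube, 32 wide and high, but only 74 long, its collar gone and its open (+x) end ragged (the walls end 0 to 11 mm short). It lies on the mat, about 28 g. Origin: centre of its underside; x runs along it, z up.
- sleeve_warped: the warped sleeve: the same blue square tube, 32 wide and high, about 120 long with collar, but bent sideways like a banana: a straight middle 40 long along x, then 40 long ends each turned 0.32 rad (18 degrees) towards +y. It lies flat on the mat, about 45 g. Origin: centre of the underside of the straight middle; z up.
- short_closed_end (a point): centre of the closed end of the broken-off sleeve, 37 mm from its origin along x (on the -x side), 16 mm above its underside
- short_open_end (a point): centre of the open end of the broken-off sleeve, 37 mm from its origin along x (on the +x side), 16 mm above its underside
- warped_closed_end (a point): centre of the closed end of the warped sleeve, 58 mm from its origin along x and 12.6 mm towards its +y (on the -x side), 16 mm above its underside
- warped_open_end (a point): centre of the open end of the warped sleeve, 58 mm from its origin along x and 12.6 mm towards its +y (on the +x side), 16 mm above its underside
- tray: red open reject tray, fixed, 220 (x) by 240 (y) and 30 high, walls and floor 4 thick, empty. Origin: centre of its underside; z up.
- mat: flat white draining mat, fixed, 310 (x) by 330 (y), 3 thick, on which the six sleeves lie in two rows of three, in any order, long sides roughly along x. Origin: centre of its underside.
Not all that is in view belongs to the job. Leave any turquoise or yellow look-alike of the sleeve_short alone.

How it is judged:
By the outcome, as a careful person would: the job done as asked, in the order asked, and still so for the second after the job is handed in, with the robot touching nothing.
It also fails if it takes over 51 s, if anything falls off the work surface, if the arm or the gripper's body presses on something with over 40 N, if the wrist force passes 120 N, or if a joint passes its speed limit or range.

## Working session

There is one attempt and no reset: what is moved stays moved. The work goes in short steps, Python scripts to look and compute and a shell command to move; the robot and the scene stay as the last step left them, time stands still between calls to the robot, and variables do not carry over. Pictures are saved under pics/ and viewed, at most 10 in all, crops included, and the job is handed in when it is done.

```bash
mkdir -p pics
python3 - <<'E'
from workcell import bot
import cv2
for n in("scene","side"):
    im=bot.camera(n); cv2.imwrite(f"pics/{n}0.png",cv2.resize(im[:,:,::-1],(800,600),interpolation=cv2.INTER_CUBIC)); cv2.imwrite(f"{n}_raw.png",im[:,:,::-1])
    m=bot.camera_model(n);print(n,{k:(v.tolist() if hasattr(v,'tolist') else v) for k,v in m.items()})
print(bot.get_obs())
E
```

```text
scene {'vertical_fov': 44.349798753592104, 'cx': 260.6254514009922, 'cy': 190.53790645192475, 'R': [[-0.8783283864830058, 0.4778704034167136, -0.013383685460541497], [0.3257331463958266, 0.5777386436953124, -0.7484089636824076], [-0.3499102211099788, -0.6617083474760221, -0.6631024808001533]], 't': [0.553221190840202, -0.10993105736820666, 1.3528801660787275]}
side {'vertical_fov': 43.87987853977842, 'cx': 258.338158327484, 'cy': 185.5514505039435, 'R': [[0.9879951976806859, -0.15446461503120532, 0.0024843637341966105], [-0.11017271793993795, -0.7157838354673193, -0.68957629969817], [0.10829340506988008, 0.6810243634312617, -0.7242087784827076]], 't': [-0.5790599163081374, 0.032078323743485515, 1.2906513620783635]}
{'time': 0.1, 'q': array([-1.30916111e-03,  5.00835109e+00,  1.00394175e+01,  9.50978123e+01,
        3.06709980e-04,  9.00011070e+01]), 'qd': array([ 0.04764327, -0.02866175,  0.12575484,  0.05539465,  0.0738167 ,
        0.04875932]), 'joint_efforts': array([ 5.47294949e-04, -5.21561801e+01,  4.65652657e+01,  1.59993977e-02,
       -1.19309320e-06, -5.24902489e-06]), 'ee_pos': array([ 5.49832548e-01, -1.11392940e-05,  2.49653869e-01]), 'tcp_rot': array([-1.79933254e+02, -3.05420141e-04,  8.99975834e+01]), 'wrist_force': array([ 0.25807298, -0.15901072,  0.16628171]), 'torque': array([ 1.33204204e-02, -2.50899513e-02,  7.14549999e-05]), 'grasp_force': 0.0, 'opening': 0.08533338959543453}
```

View pics/scene0.png

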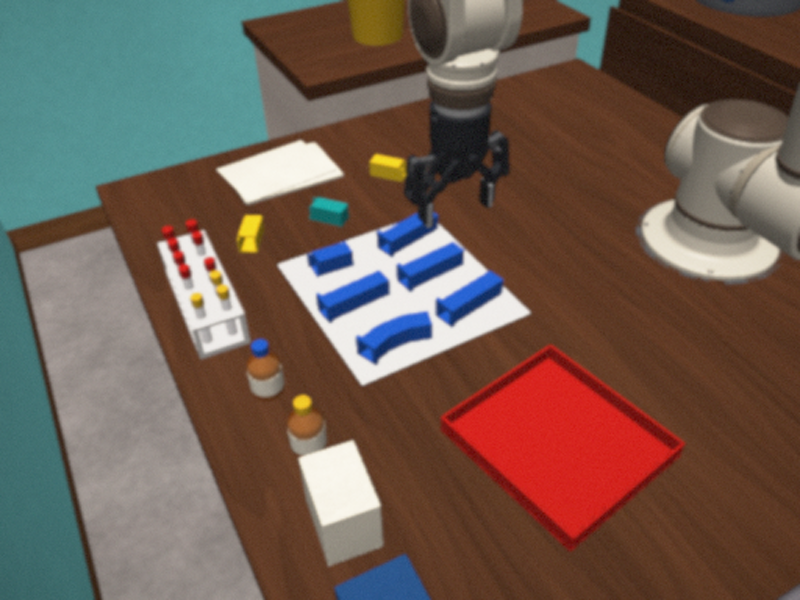

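View pics/side0.png

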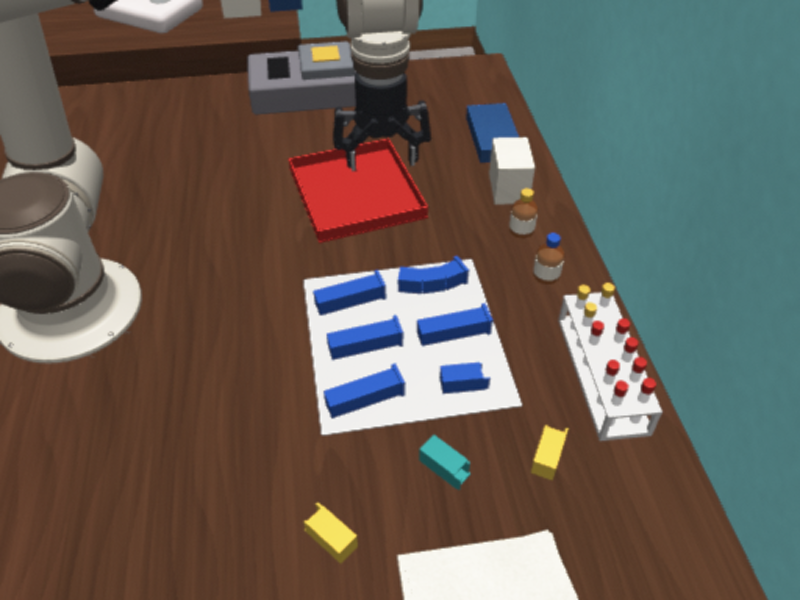

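The side view shows six blue sleeves. At 800x600, the short one is at side (465,377) / scene (330,257) and the warped one at side (433,276) / scene (395,336). Possible mix-ups for the short one are the turquoise piece at side (445,460), the yellow pieces at (550,450) and (330,532), and the straight 120 mm sleeves at (350,292), (365,338), (455,325) and (365,390). I choose the blue, short, collarless one and the bent blue one, and check both in crops.

Run:
```python
import cv2
for n,(x0,y0,w,h) in {"side":(245,158,100,100),"scene":(190,148,100,90)}.items():
    im=cv2.imread(f"{n}_raw.png")[y0:y0+h,x0:x0+w]; s=6
    im=cv2.resize(im,None,fx=s,fy=s,interpolation=cv2.INTER_CUBIC)
    for k in range(0,w,10): cv2.putText(im,str(x0+k),(k*s,8),0,.33,(0,0,255));cv2.line(im,(k*s,0),(k*s,h*s),(90,90,90),1)
    for k in range(0,h,10): cv2.putText(im,str(y0+k),(0,k*s+4),0,.33,(0,0,255));cv2.line(im,(0,k*s),(w*s,k*s),(90,90,90),1)
    cv2.imwrite(f"pics/{n}_crop.png",im)
```

```text
(no output)
```

View pics/side_crop.png

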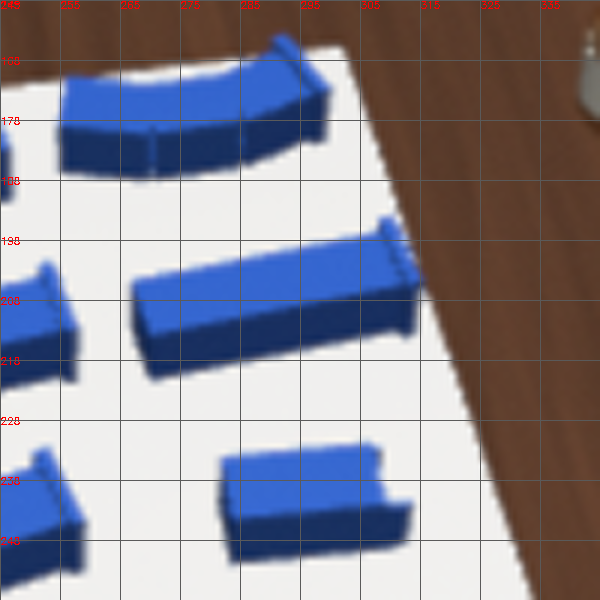

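View pics/scene_crop.png

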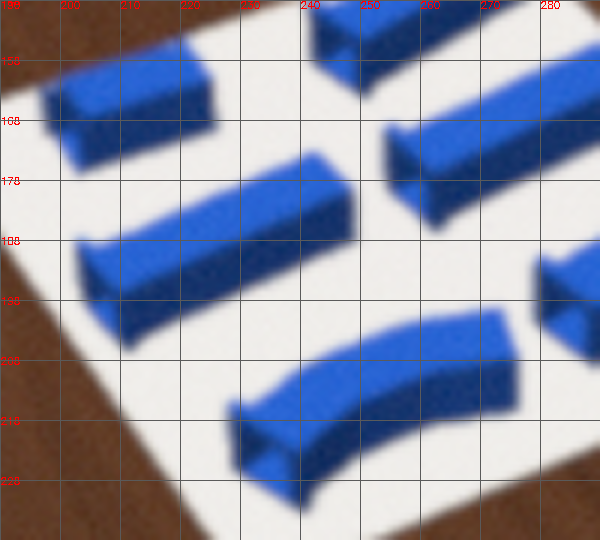

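The crops confirm it. The short one is collarless with a ragged open end towards +x: side top corners (282,234), (308,232), (284,244), (314,242). The warped one is the banana at side (255–297, 165–187), with its collar at +x.

```bash
cat > h.py <<'E'
from workcell import bot
import numpy as np
def ray(n,u,v,z):
    m=bot.camera_model(n);f=192/np.tan(np.radians(m["vertical_fov"]/2));R=np.array(m["R"]);t=np.array(m["t"])
    d=R.T@[(u-m["cx"])/f,(v-m["cy"])/f,1];c=-R.T@t
    return c+d*(z-c[2])/d[2]
E
python3 - <<'E'
from h import *
P=[("S closed far","side",282,234.3,.035),("S open far","side",308.3,232.2,.035),("S closed near","side",283.7,244.3,.035),("S open near","side",313.7,241.8,.035),("S bot closed near","side",283.8,251.8,.003),("S bot open near","side",312.5,248.8,.003),
("S closed far*","scene",225.5,161,.035),("S closed near*","scene",220.5,154.7,.035),("S bot closed far*","scene",225.8,169.3,.003),("S bot open far*","scene",203.7,176.7,.003),
("W closed far","side",256.2,170.8,.035),("W closed near","side",255,179.2,.035),("W c1 near","side",270.3,180.2,.035),("W c2 near","side",285.5,177.2,.035),("W c1 far","side",270,171.8,.035),("W c2 far","side",283.7,169.7,.035),("W collar far","side",292.2,163.8,.039),("W collar near","side",299.7,173.3,.039),
("W closed near*","scene",273.3,199.7,.035),("W closed far*","scene",276,207.5,.035),("W bot closed far*","scene",276.2,216,.003)]
P+=[("T","scene",u*.64,v*.64,.03) for u,v in((550,347),(683,443),(571,540),(443,420))]
P+=[("T side","side",u*.64,v*.64,.03) for u,v in((290,158),(388,140),(427,210))]
P+=[("mat side","side",u*.64,v*.64,.003) for u,v in((305,279),(472,261),(521,405),(323,433))]
for n,c,u,v,z in P: print(n,(ray(c,u,v,z)[:2]*1e3).round(0))
E
```

```text
S closed far [ 606. -248.]
S open far [ 670. -252.]
S closed near [ 604. -278.]
S open near [ 677. -282.]
S bot closed near [ 606. -278.]
S bot open near [ 677. -279.]
S closed far* [ 605. -244.]
S closed near* [ 605. -277.]
S bot closed far* [ 604. -248.]
S bot open far* [ 671. -249.]
W closed far [577. -21.]
W closed near [569. -52.]
W c1 near [609. -62.]
W c2 near [652. -57.]
W c1 far [614. -31.]
W c2 far [653. -28.]
W collar far [679. -13.]
W collar near [692. -53.]
W closed near* [569. -46.]
W closed far* [577. -19.]
W bot closed far* [575. -21.]
T [443. 107.]
T [398. 336.]
T [615. 377.]
T [655. 149.]
T side [400. 336.]
T side [610. 368.]
T side [652. 130.]
mat side [408.   7.]
mat side [714.   6.]
mat side [ 720. -317.]
mat side [ 414. -321.]
```

Heights and sizes agree between the two cameras: the short one is at about (641,-264), yaw -1.5°. The warped one is at about (631,-46), yaw about 3°. The tray centre is at about (526,240), yaw 10°. I go above the short one first.

```bash
python3 -m crank '[[[0.325,-0.943,-0.536,0,0,0.92],[0.325,-0.943,-0.536,0,0,0.92],[0.325,-0.943,-0.536,0,0,0.92],[0.325,-0.943,-0.536,0,0,0.92],[0.325,-0.943,-0.536,0,0,0.92],[0.325,-0.943,-0.536,0,0,0.92],[0.325,-0.943,-0.536,0,0,0.92],[0.325,-0.943,-0.536,0,0,0.92],[0.325,-0.943,-0.536,0,0,0.92],[0.325,-0.943,-0.536,0,0,0.92],[0.325,-0.943,-0.536,0,0,0.92],[0.325,-0.943,-0.536,0,0,0.92],[0.325,-0.943,-0.536,0,0,0.92],[0.325,-0.943,-0.536,0,0,0.92],[0,0,0,0,0,0],[0,0,0,0,0,0],[0,0,0,0,0,0]]]' 0.75 25
python3 - <<'E'
from h import *
import cv2
m=bot.camera_model("wrist");im=bot.camera("wrist");print({k:np.array(v).round(3).tolist() for k,v in m.items()}, bot.get_obs()["q"].round(1))
cv2.imwrite("pics/w1.png",cv2.resize(im[:,:,::-1],(800,600),interpolation=cv2.INTER_CUBIC))
E
```

```text
time: 1.52
ee_pos: [0.6408, -0.2636, 0.1002]
tcp_rot: [180.0, -0.0, 178.4]
wrist_force: [0.2, 0.5, 0.7]
opening: 0.0641
grasp_force: 0.0
{'vertical_fov': 65.706, 'cx': 255.509, 'cy': 189.123, 'R': [[0.027, 1.0, 0.001], [0.962, -0.026, 0.27], [0.27, -0.006, -0.963]], 't': [0.245, -0.618, 0.06]} [-22.3  24.4  17.   82.5   0.  -20.8]
```

View pics/w1.png

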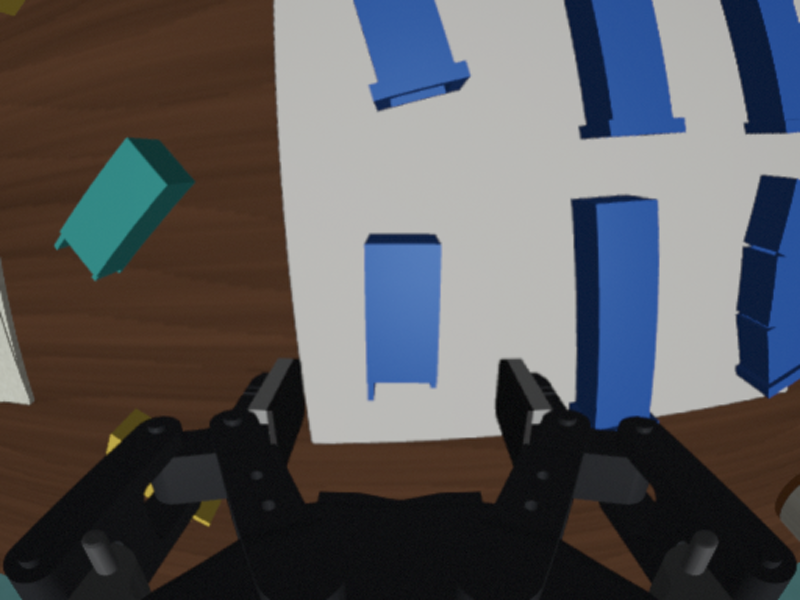

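The wrist view shows the blue short sleeve at (402,312), centred between the pads at about (290,370) and (510,370) with its neighbour clear. I descend and grip.

```bash
python3 -m crank '[[[0,0,-0.6,0,0,0],[0,0,-0.6,0,0,0],[0,0,-0.6,0,0,0],[0,0,-0.6,0,0,0],[0,0,-0.6,0,0,0],[0,0,-0.6,0,0,0],[0,0,0,0,0,0],[0,0,0,0,0,0]]]' && python3 -m crank '[[[0,0,0,0,0,0],[0,0,0,0,0,0],[0,0,0,0,0,0],[0,0,0,0,0,0],[0,0,0,0,0,0],[0,0,0,0,0,0],[0,0,0,0,0,0],[0,0,0,0,0,0],[0,0,0,0,0,0],[0,0,0,0,0,0]]]' 0 25
```

```text
time: 2.23
ee_pos: [0.6404, -0.2638, 0.027]
tcp_rot: [180.0, -0.1, 178.5]
wrist_force: [0.2, -0.7, 0.2]
opening: 0.0641
grasp_force: 0.0
time: 3.07
ee_pos: [0.6415, -0.2643, 0.0293]
tcp_rot: [-180.0, 0.1, 178.6]
wrist_force: [-0.5, 0.0, 6.0]
opening: 0.0319
grasp_force: 25.6
```

```bash
python3 -m crank '[[[0,0,0.5,0,0,0],[0,0,0.9,0,0,0],[0,0,0.9,0,0,0],[0,0,0.9,0,0,0],[0,0,0.8,0,0,0],[-0.225,0.99,0,0,0,0],[-0.225,0.99,0,0,0,0],[-0.225,0.99,0,0,0,0],[-0.225,0.99,0,0,0,0],[-0.225,0.99,0,0,0,0],[-0.225,0.99,0,0,0,0],[-0.225,0.99,0,0,0,0],[-0.225,0.99,0,0,0,0],[-0.225,0.99,0,0,0,0],[-0.225,0.99,0,0,0,0],[-0.225,0.99,0,0,0,0],[-0.225,0.99,0,0,0,0],[-0.225,0.99,0,0,0,0],[-0.225,0.99,0,0,0,0]]]' && python3 -m crank '[[[-0.225,0.99,0,0,0,0],[-0.225,0.99,0,0,0,0],[-0.225,0.99,0,0,0,0],[-0.225,0.99,0,0,0,0],[-0.225,0.99,0,0,0,0],[-0.225,0.99,0,0,0,0],[-0.225,0.99,0,0,0,0],[-0.225,0.99,0,0,0,0],[-0.225,0.99,0,0,0,0],[-0.225,0.99,0,0,0,0],[-0.225,0.99,0,0,0,0],[-0.225,0.99,0,0,0,0],[-0.225,0.99,0,0,0,0],[-0.225,0.99,0,0,0,0],[0,0,0,0,0,0],[0,0,0,0,0,0],[0,0,0,0,0,0]]]'
python3 - <<'E'
from h import *
import cv2
im=bot.camera("wrist")
cv2.imwrite("pics/w2.png",im[:,:,::-1])
E
```

```text
time: 4.65
ee_pos: [0.5775, 0.0141, 0.1087]
tcp_rot: [-180.0, -0.0, 178.6]
wrist_force: [0.2, -0.4, -1.5]
opening: 0.0313
grasp_force: 24.9
time: 6.07
ee_pos: [0.5149, 0.29, 0.1084]
tcp_rot: [-180.0, -0.0, 178.6]
wrist_force: [0.2, -0.1, 0.7]
opening: 0.0317
grasp_force: 24.9
```

View pics/w2.png

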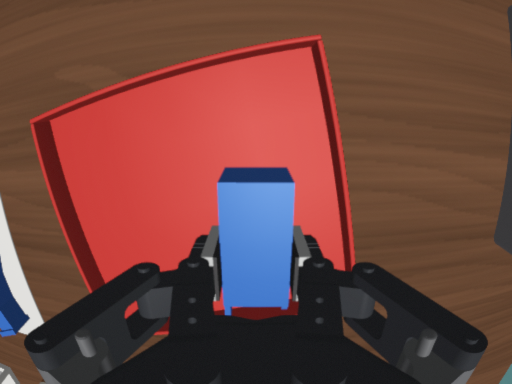

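The sleeve is held level at (255,240), over the tray floor with room to the walls. I lower and release.

```bash
python3 -m crank '[[[0,0,-0.7,0,0,0],[0,0,-0.7,0,0,0],[0,0,-0.7,0,0,0],[0,0,-0.7,0,0,0],[0,0,-0.6,0,0,0],[0,0,-0.3,0,0,0],[0,0,-0.15,0,0,0],[0,0,0,0,0,0],[0,0,0,0,0,0],[0,0,0,0,0,0]]]' && python3 -m crank '[[[0,0,0,0,0,0],[0,0,0,0,0,0],[0,0,0,0,0,0],[0,0,0,0,0,0],[0,0,0,0,0,0],[0,0,0,0,0,0]]]' 0.65
```

```text
time: 6.95
ee_pos: [0.5154, 0.2905, 0.032]
tcp_rot: [180.0, 0.1, 178.6]
wrist_force: [-0.1, 0.1, -0.1]
opening: 0.0316
grasp_force: 25.0
time: 7.45
ee_pos: [0.515, 0.2904, 0.0312]
tcp_rot: [180.0, 0.0, 178.6]
wrist_force: [-0.2, -0.4, 0.8]
opening: 0.056
grasp_force: 0.0
```

```bash
python3 -m crank '[[[0,0,0.4,0,0,0],[0,0,0.8,0,0,0],[0,0,0.8,0,0,0],[0,0,0.8,0,0,0],[0,0,0.7,0,0,0]]]' && python3 -m crank '[[[0.322,-0.935,0,0,0,0.036],[0.322,-0.935,0,0,0,0.036],[0.322,-0.935,0,0,0,0.036],[0.322,-0.935,0,0,0,0.036],[0.322,-0.935,0,0,0,0.036],[0.322,-0.935,0,0,0,0.036],[0.322,-0.935,0,0,0,0.036],[0.322,-0.935,0,0,0,0.036],[0.322,-0.935,0,0,0,0.036],[0.322,-0.935,0,0,0,0.036],[0.322,-0.935,0,0,0,0.036],[0.322,-0.935,0,0,0,0.036],[0.322,-0.935,0,0,0,0.036],[0.322,-0.935,0,0,0,0.036],[0.322,-0.935,0,0,0,0.036],[0.322,-0.935,0,0,0,0.036],[0.322,-0.935,0,0,0,0.036],[0.322,-0.935,0,0,0,0.036],[0,0,0,0,0,0],[0,0,0,0,0,0]]]' 0.75
python3 - <<'E'
from h import *
import cv2
im=bot.camera("wrist")
cv2.imwrite("pics/w3.png",cv2.resize(im[:,:,::-1],(800,600),interpolation=cv2.INTER_CUBIC))
E
```

```text
time: 7.87
ee_pos: [0.5151, 0.2904, 0.103]
tcp_rot: [180.0, 0.0, 178.6]
wrist_force: [0.7, 0.0, -0.3]
opening: 0.0553
grasp_force: 0.0
time: 9.53
ee_pos: [0.631, -0.047, 0.1015]
tcp_rot: [180.0, 0.0, -177.1]
wrist_force: [-1.0, 0.9, 0.3]
opening: 0.0639
grasp_force: 0.0
```

View pics/w3.png

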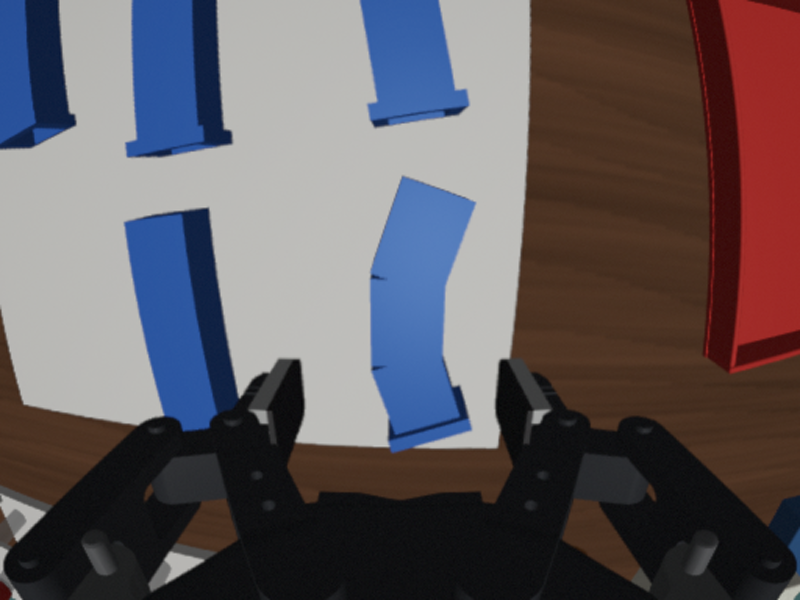

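The bent sleeve's straight middle, at (407,322), is upright and centred between the pads, about 2 mm towards +y. I descend and grip.

```bash
python3 -m crank '[[[0,0.1,-0.61,0,0,0],[0,0,-0.61,0,0,0],[0,0,-0.61,0,0,0],[0,0,-0.61,0,0,0],[0,0,-0.61,0,0,0],[0,0,-0.61,0,0,0],[0,0,0,0,0,0],[0,0,0,0,0,0]]]' && python3 -m crank '[[[0,0,0,0,0,0],[0,0,0,0,0,0],[0,0,0,0,0,0],[0,0,0,0,0,0],[0,0,0,0,0,0],[0,0,0,0,0,0],[0,0,0,0,0,0],[0,0,0,0,0,0],[0,0,0,0,0,0],[0,0,0,0,0,0]]]' 0 25 && python3 -m crank '[[[0,0,0.5,0,0,0],[0,0,0.9,0,0,0],[0,0,0.9,0,0,0],[0,0,0.9,0,0,0],[0,0,0.8,0,0,0],[0,0,0,0,0,0],[0,0,0,0,0,0]]]'
```

```text
time: 10.25
ee_pos: [0.6303, -0.0442, 0.0269]
tcp_rot: [180.0, -0.1, -177.0]
wrist_force: [0.1, 0.6, 0.7]
opening: 0.064
grasp_force: 0.0
time: 11.08
ee_pos: [0.6315, -0.0443, 0.029]
tcp_rot: [-180.0, 0.1, -177.0]
wrist_force: [0.9, -0.1, 5.7]
opening: 0.0314
grasp_force: 26.4
time: 11.67
ee_pos: [0.6313, -0.0443, 0.1088]
tcp_rot: [-180.0, 0.1, -177.0]
wrist_force: [0.9, 0.2, -0.4]
opening: 0.0316
grasp_force: 25.6
```

```bash
python3 -m crank '[[[-0.36,0.9,0,0,0,0],[-0.36,0.9,0,0,0,0],[-0.36,0.9,0,0,0,0],[-0.36,0.9,0,0,0,0],[-0.36,0.9,0,0,0,0],[-0.36,0.9,0,0,0,0],[-0.36,0.9,0,0,0,0],[-0.36,0.9,0,0,0,0],[-0.36,0.9,0,0,0,0],[-0.36,0.9,0,0,0,0],[-0.36,0.9,0,0,0,0],[-0.36,0.9,0,0,0,0],[-0.36,0.9,0,0,0,0],[0,0,0,0,0,0],[0,0,0,0,0,0],[0,0,0,0,0,0]]]'
python3 - <<'E'
from h import *
import cv2
im=bot.camera("wrist")
cv2.imwrite("pics/w4.png",im[:,:,::-1])
E
```

```text
time: 13.0
ee_pos: [0.5371, 0.1893, 0.1071]
tcp_rot: [-180.0, -0.1, -177.0]
wrist_force: [0.4, -0.1, -1.1]
opening: 0.0314
grasp_force: 25.6
```

View pics/w4.png

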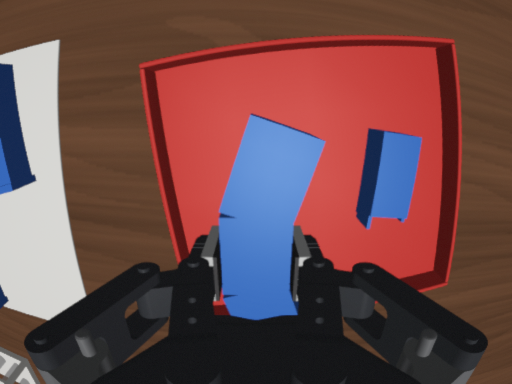

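The short sleeve lies flat at (390,177). The warped one is held at (262,215), with room to the walls and to the short one. I lower and release.

```bash
python3 -m crank '[[[0,0,-0.7,0,0,0],[0,0,-0.7,0,0,0],[0,0,-0.7,0,0,0],[0,0,-0.7,0,0,0],[0,0,-0.6,0,0,0],[0,0,-0.3,0,0,0],[0,0,-0.15,0,0,0],[0,0,0,0,0,0],[0,0,0,0,0,0],[0,0,0,0,0,0]]]' && python3 -m crank '[[[0,0,0,0,0,0],[0,0,0,0,0,0],[0,0,0,0,0,0],[0,0,0,0,0,0],[0,0,0,0,0,0],[0,0,0,0,0,0]]]' 0.6 && python3 -m crank '[[[0,0,0.4,0,0,0],[0,0,0.9,0,0,0],[0,0,0.9,0,0,0],[0,0,0.9,0,0,0],[0,0,0.9,0,0,0],[0,-0.5,0.9,0,0,0],[0,-0.8,0.9,0,0,0],[0,-0.8,0.9,0,0,0],[0,-0.8,0.9,0,0,0],[0,-0.8,0,0,0,0],[0,-0.8,0,0,0,0],[0,-0.8,0,0,0,0],[0,-0.8,0,0,0,0],[0,0,0,0,0,0],[0,0,0,0,0,0],[0,0,0,0,0,0]]]'
python3 - <<'E'
from h import *
import cv2
a=bot.camera("scene");b=bot.camera("side")
cv2.imwrite("pics/end.png",np.hstack([a[90:380,150:450],b[70:300,170:340].repeat(1,0)[:,:]if 0 else cv2.resize(b[70:290,170:350],(237,290))])[:,:,::-1])
E
```

```text
time: 13.88
ee_pos: [0.5378, 0.1898, 0.0316]
tcp_rot: [180.0, 0.1, -177.0]
wrist_force: [0.1, 0.1, -1.3]
opening: 0.0312
grasp_force: 25.6
time: 14.38
ee_pos: [0.5373, 0.1898, 0.0311]
tcp_rot: [180.0, 0.0, -177.0]
wrist_force: [-0.4, -0.8, -0.1]
opening: 0.051
grasp_force: 0.0
time: 15.72
ee_pos: [0.5374, 0.0681, 0.1834]
tcp_rot: [180.0, 0.0, -177.0]
wrist_force: [-0.4, 0.4, 0.6]
opening: 0.0512
grasp_force: 0.0
```

View pics/end.png

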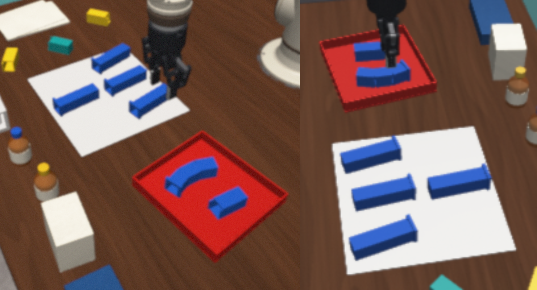

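The final picture shows the warped sleeve at (190,176) and the short one at (228,202), both flat and apart on the tray floor. The four good sleeves are still on the mat and the gripper is clear.

```bash
python3 -c "
from workcell import bot
print(bot.job_done())"
```

```text
the job is handed in; nothing more can be done
None
```

The broken-off and warped sleeves lie flat and apart on the red tray's floor, the four good sleeves were left where they lay, and the job was handed in at about 16 s of the 51 s allowed.

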